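# Refit a climate logger's sensor and hold its cover shut on the hidden pins

## Task

The store-room climate logger on the plywood board needs its new sensor cartridge: take the cartridge out of the wooden transit block and plug it fully into the socket inside the open logger base. Then take the white cover by its vented cap, set it over the base and slide it about until it drops onto the two locating pins it hides, and press it down against the rubber gasket until it sits flush on the base. Finish while still holding the cover pressed down flush, so that a colleague can drive its screws; do not let go, and do not disturb the other things on the table.

Things in the scene. Friction and masses are not known exactly. Their poses are not given: they have to be found in the camera images.
- cartridge_mid (a point): Grey slotted sensor cartridge, about 45 g, upright in the transit block: body 30 x 24 x 40 mm (own x, y, z) over a black plug foot 22 x 16 mm, 12 mm long, pointing down. The point is its centre: 26 mm above the plug's end, 14 mm above the shoulder under the body. Own z up. Take it across the 24 mm width (own y) near the top. Fits the socket either way round (half turns alike).
- transit_block: Fixed wooden block 100 x 60 x 16 mm (own x, y, z), origin at its underside's centre, with two pockets 24 mm to either side along own x, 26 x 20 mm, 13 mm deep. The cartridge stands loosely in the pocket at own x = -24 mm, its shoulder on the block's top; the other pocket is empty.
- socket_mouth (a point): Centre of the mouth of the socket in the middle of the logger base, 30 mm above the table: a rectangular hole 24 x 18 mm (own x, y; 1 mm play each side of the plug, chamfered), 12 mm deep, in a black block 42 x 36 mm. Own z up. With the cartridge fully in, its shoulder rests on the mouth's plane: cartridge_mid 14 mm above this point, own x along this x.
- base_rim (a point): Centre of the logger base at the level of its wall tops, 34 mm above the table: an open white box 150 x 110 mm (own x, y), inside 134 x 94 mm, fixed on a plywood board 190 x 140 x 10 mm. Own z up. A rubber gasket stands 4 mm proud of the wall tops all round; a plugged cartridge reaches 36 mm above this point. The cover, on and flush, is centred over it, own x along this x.
- pin_near (a point): Centre of the top of one of the two steel locating pins, at own (-54, +20) mm from base_rim (x, y) and 12 mm above the wall tops: 8 mm thick, tapered to 4 mm over its last 2.5 mm.
- pin_far (a point): Centre of the top of the other locating pin, alike, at own (+54, -20) mm from base_rim and 12 mm above the wall tops.
- lid_grip (a point): Middle of the vented cap of the loose white cover (about 0.25 kg, lying upright, underside down): cover plate 150 x 110 x 18 mm (own x, y, z) with the cap 84 x 56 mm, 26 mm high, on its middle; take the cap across its 56 mm (own y). The point is 13 mm above the plate's top, 31 mm above the flat underside. Own z up. Height above base_rim: on the pin tips 43, on the gasket 35, flush 31 mm.
- lid_hole (a point): Mouth of the round hole in the cover's underside, at own (-54, +20) mm from the cover's centre: 10 mm wide, 14 mm deep, chamfered 1.5 mm; goes over pin_near with 1 mm play all round (or over pin_far, as the cover fits either way round). A cavity 76 x 48 mm (x, y), 40 mm high, in the middle of the underside and cap leaves room for the cartridge.
- lid_slot (a point): Mouth of the slot in the cover's underside, at own (+54, -20) mm from the cover's centre: 16 x 10 mm (own x, y), 14 mm deep, chamfered 1.5 mm; goes over the other pin.
- gasket (a joint): how far the rubber gasket of the base is pressed down, m: 0 free (4 mm proud of the wall tops), 0.004 level with the wall tops, that is, the cover flush. Springy: it starts to give at 5 N and needs 13 N when level, the cover's own 2.5 N included, and pushes the cover up again when let go.
- screwdriver: black-handled screwdriver, 170 mm, lying in front of the base board, origin under the middle of its length; bystander, leave it alone
- tweezers: flat steel tweezers 126 mm, lying; bystander (origin at the underside's centre).
- loupe: hand magnifier 173 mm with black handle, lying; bystander (origin at the underside's centre).
- weight: leatherette paper weight 46 x 76 x 49 mm with a knob; bystander (origin at the underside's centre).
- jar: small jar with black lid, 56 mm wide, 55 mm high; bystander (origin at the underside's centre).
- stamp: rubber stamp 27 x 52 x 71 mm with turned handle; bystander (origin at the underside's centre).
- ink_pad: stamp pad tin 68 x 92 x 14 mm; bystander (origin at the underside's centre).
- eraser: eraser 23 x 62 x 13 mm in a sleeve; bystander (origin at the underside's centre).
Not all that is in view belongs to the job. What is shaped like the part that bears lid_grip but blue is not meant.

How it is judged:
On the way:
1. the cartridge is plugged fully into the socket of the base and let go (horizontal distance between cartridge_mid and socket_mouth below 0.003 m and z of cartridge_mid in the frame of socket_mouth below 0.016 m and angle between the x axis of cartridge_mid and the x axis of socket_mouth, either way round below 0.12 rad and angle between cartridge_mid's own z axis and vertical below 0.06 rad and contact force between the fingers and cartridge below 0.2 N), for 0.2 s.
At the end, for the whole second after the job is handed in: Cartridge plugged in: within 3 mm of the socket, shoulder within 2 mm, square within 0.12 rad. Cover over both pins: within 3 mm and 0.05 rad, level within 0.03 rad, flush within 1.2 mm, gasket down over 3 mm; cover at rest, robot touching it with over 4 N (horizontal distance between cartridge_mid and socket_mouth below 0.003 m and z of cartridge_mid in the frame of socket_mouth below 0.016 m and angle between the x axis of cartridge_mid and the x axis of socket_mouth, either way round below 0.12 rad and angle between cartridge_mid's own z axis and vertical below 0.06 rad and horizontal distance between lid_grip and base_rim below 0.003 m and z of lid_grip in the frame of base_rim below 0.0322 m and angle between the x axis of lid_grip and the x axis of base_rim, either way round below 0.05 rad and angle between lid_grip's own z axis and vertical below 0.03 rad and value of joint gasket above 0.003 m and linear speed of logger_lid below 0.02 m/s and contact force between any of the fingers, the arm and logger_lid above 4 N); the arm keeps its last pose, push and grip.
It fails at once if one of the other loose things (screwdriver, tweezers, loupe, paper weight, jar, stamp, ink pad, eraser) is moved by more than 25 mm (distance of any of screwdriver, tweezers, loupe, weight, jar, stamp, ink_pad, eraser from where it was at the start of the episode above 0.025 m).
It also fails if it takes over 70 s, if anything falls off the work surface, if the arm or the gripper's body presses on something with over 40 N, if the wrist force passes 120 N, or if a joint passes its speed limit or range.

## Robot

A 7-joint arm with a two-finger parallel gripper is mounted at the origin on the work surface; the furniture and walls round the work are solid. World frame = base frame: x ahead of the robot, y to its left, z up, the work surface at z = 0. Lengths are in m, angles in rad, forces in N, time in s.
With the tool pointing down it reaches from about 0.425 to 0.875 m from the base axis. Payload 4.7 kg.
Tool frame: the origin (TCP) lies midway between the tips of the shut fingers; the grasp point (between the pads) lies 19 mm behind it (ctrl.hold_point_z is the distance from the TCP to the grasp point, in m); z points along the fingers, y is the direction in which the jaws open and shut (so a half turn about z gives the same grasp; the last joint's range is limited). The gripper opens to 85 mm and grips with 20 to 120 N. Pads are 22 mm wide; open, the fingers measure 114 mm over their backs; the gripper's body (76 mm by 85 mm) begins 54 mm behind the grasp point. The pads swing forward as they close: fully open they stand 13 mm farther back than shut.
Start: joints at [1.258, 0.321, -0.07, 1.45, 0.023, 1.371, -0.057], TCP at [0.209, -0.616, 0.231] pointing down, gripper open.
Joint ranges: [-2.86, 2.86], [-0.3, 2.09], [-1.38, 1.24], [0.06, 2.45], [-1.56, 4.7], [0.09, 2.05], [-2.69, 2.69]. Speed limits (rad/s): [2.57, 2.57, 3.14, 3.14, 3.14, 3.14, 3.14].

## Interface

Orientations are given as a rotation vector (axis times angle).
In Python, from plant import ctrl gives the robot as it stands.
- The arm moves only by the shell command python3 -m crank 'ROWS' [FORCE]. ROWS is JSON, one flat list of numbers, 7 for each row, row after row: the closure, from 0 (fully open) to 1 (shut), then the shift along the tool's x, y, z in m, then the turn, a rotation vector about the tool's x, y, z in degrees. In form: [claw, tx, ty, tz, ax, ay, az, claw, tx, ty, tz, ax, ay, az, ...]. A call has 1 to 20 rows; each row is the pose to reach, as a shift and turn from the pose commanded when the call began, along the tool's axes at that moment; what a row does not reach only later rows make up. A row lasts 1/10 s, in which the tool goes at most 50 mm and 8.59 degrees, less where a joint would pass 70% of its speed; a pose out of reach is approached as far as the arm can. A call with a gripper value outside its range is refused whole. The fingers move at their own pace and stop on an object; FORCE is the grip in N (left out, the last holds). Time passes only in rows, so rows that repeat a pose let the fingers close. It gives the time, the measured TCP pose, the force and the opening at its end, in the units of the state.
- ctrl.read_state(): the state, without advancing time (a new reading comes with each control period).
- ctrl.read_camera(name): name is "side" or "top" or "wrist"; returns (picture, depth): 420x560x3 uint8, red, green, blue; 420x560 float32, m along the optical axis (not along the pixel's ray), 0 where there is no reading.
- ctrl.get_calibration(name): a dict with "fx", "fy", "cx", "cy" (pixels), "rvec" (rotation vector, rad) and "tvec" (3), from world to camera coordinates, as OpenCV has them. Camera axes: x right, y down, z forward; pixel columns grow to the right and rows downward; lengths in m; the calibration is good to about 2 mm. A picture is of the moment at which its call begins: read the wrist's pose just before it. get_calibration takes no time and is no camera call; for the wrist camera it gives the pose at the moment of the call.
- ctrl.hand_in(): hands the job in, once; it reports no verdict.
The state is a dict: "time": time; "qpos": joint angles; "joint_vel": joint speeds; "joint_efforts": joint torques, N m; "ee_pos": TCP position; "ee_rot": TCP orientation; "contact_force": force on the tool from outside, world axes, zero at the start; "ft_torque": the same for the moment, N m; "opening": opening from 0.0 (shut) to 1.0 (fully open).
Only numpy, scipy, OpenCV 4.12 (cv2) and the standard library are available. Lean on these libraries where they do the work, as an engineer would, in place of code of your own. Each camera call takes 0.05 s, during which the arm holds its last target.

## Working session

There is one attempt and no reset: what is moved stays moved. The work goes in short steps, Python scripts to look and compute and a shell command to move; the robot and the scene stay as the last step left them, time stands still between calls to the robot, and variables do not carry over. Pictures are saved under pics/ and viewed, and the job is handed in when it is done.

```bash
ls; mkdir -p pics; cat > h.py <<'E'
import numpy as np,cv2
from plant import ctrl
def snap(n,f):
    K=ctrl.get_calibration(n); im,d=ctrl.read_camera(n)
    cv2.imwrite(f'pics/{f}.png',im[:,:,::-1]); np.savez(f'pics/{f}.npz',im=im,d=d,**{k:np.array(v) for k,v in K.items()})
    return im,d,K
def load(f):
    z=np.load(f'pics/{f}.npz'); return z['im'],z['d'],{k:z[k] for k in('fx','fy','cx','cy','rvec','tvec')}
def ray(K,u,v):
    R=cv2.Rodrigues(np.array(K['rvec'],float))[0];t=np.array(K['tvec'],float).ravel()
    c=-R.T@t; d=R.T@np.array([(u-K['cx'])/K['fx'],(v-K['cy'])/K['fy'],1.]); return c,d
def onplane(K,u,v,z):
    c,d=ray(K,u,v); return c+d*(z-c[2])/d[2]
def cloud(d,K):
    h,w=d.shape;u,v=np.meshgrid(np.arange(w),np.arange(h))
    P=np.stack([(u-K['cx'])/K['fx']*d,(v-K['cy'])/K['fy']*d,d],-1)
    R=cv2.Rodrigues(np.array(K['rvec'],float))[0];t=np.array(K['tvec'],float).ravel()
    return (P-t)@R
def proj(K,p):
    R=cv2.Rodrigues(np.array(K['rvec'],float))[0];q=R@np.array(p)+np.array(K['tvec'],float).ravel()
    return K['fx']*q[0]/q[2]+K['cx'],K['fy']*q[1]/q[2]+K['cy']
def tri(K1,p1,K2,p2):
    a,d=ray(K1,*p1);b,e=ray(K2,*p2)
    s=np.linalg.lstsq(np.stack([d,-e],1),b-a,rcond=None)[0]
    x=a+s[0]*d;y=b+s[1]*e; return (x+y)/2,np.linalg.norm(x-y)
E
python3 - <<'E'
from h import *
print(ctrl.read_state(),ctrl.hold_point_z)
for n in('top','side','wrist'):
    im,d,K=snap(n,n+'0'); print(n,K,(d>0).mean())
E
```

```text
pics
{'time': 0.0, 'qpos': array([ 1.25810816,  0.32185939, -0.07008188,  1.45162536,  0.02260912,
        1.37080392, -0.05689531]), 'joint_vel': array([-1.47977157e-03,  9.55503815e-05, -1.53705316e-03, -1.52044596e-04,
        1.73343555e-03,  4.21828352e-04, -4.89942555e-04]), 'joint_efforts': array([-7.36644488e-04, -4.93584538e+01, -3.82708590e-01, -3.14331365e+01,
        1.29311602e-02,  1.14062265e-02, -1.40485324e-05]), 'ee_pos': array([ 0.20843462, -0.61512743,  0.23022476]), 'ee_rot': array([-3.09790211e+00, -5.10785032e-01,  6.50362669e-04]), 'contact_force': array([ 0.50565801,  1.23469476, -0.0870039 ]), 'ft_torque': array([-0.03236495, -0.03420321,  0.00225437]), 'opening': 0.9991505604514518} 0.0187
top {'fx': 526.0198942976527, 'fy': 526.0198942976527, 'cx': 278.85377821435077, 'cy': 211.27909943147174, 'rvec': array([ 1.41991996, -2.27837232,  0.74984509]), 'tvec': array([0.39838258, 0.35656415, 2.03663907])} 0.8858503401360545
side {'fx': 453.3020288850662, 'fy': 453.3020288850662, 'cx': 284.63391177197406, 'cy': 209.92987399032862, 'rvec': array([ 2.28497577, -0.04934587,  0.04852175]), 'tvec': array([-0.51644387,  0.18030019,  1.64074622])} 0.9958503401360544
wrist {'fx': 305.29937612562253, 'fy': 305.29937612562253, 'cx': 283.8822537191809, 'cy': 207.34616870301068, 'rvec': array([-2.33364015,  1.67079493,  0.27206353]), 'tvec': array([-0.64954958, -0.04129619,  0.3806614 ])} 0.9959311224489796
```

View pics/top0.png

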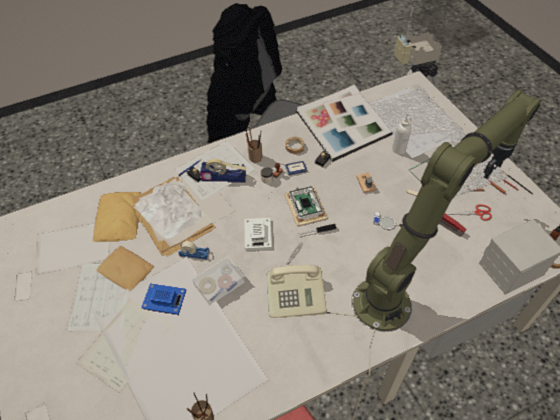

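View pics/side0.png

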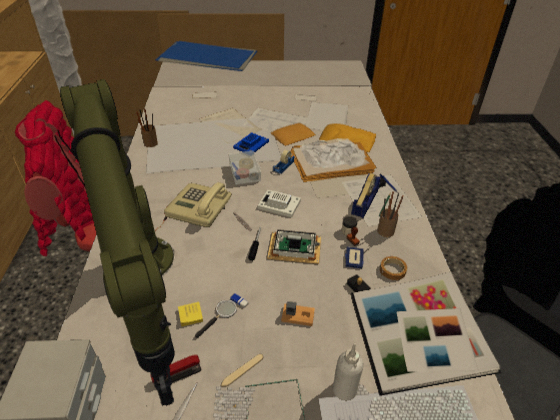

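View pics/wrist0.png

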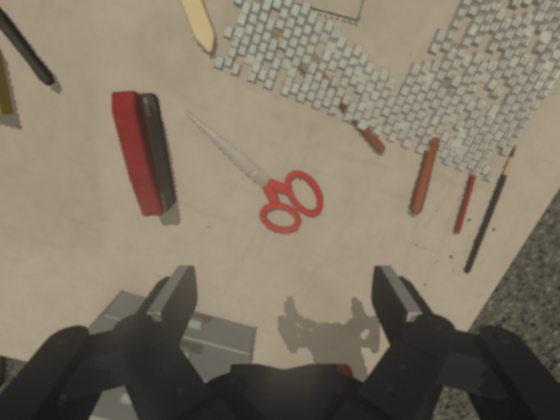

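Top view: base at (307,205), white cover at (257,234), transit block at (367,182). Side view: base at (294,246), cover at (279,203), block at (297,314). The blue lookalike cover is at top (165,298). Next I work out coarse positions.

```bash
python3 - <<'E'
from h import *
im,d,K=load('top0');im2,d2,K2=load('side0')
for n,a,b,z in(('base',(307,205),(294,246),.034),('lid',(257,231),(280,201),.035),('blk',(367,182),(298,317),.03)):
    print(n,onplane(K,*a,z),onplane(K2,*b,z),tri(K,a,K2,b))
def crop(f,x,y,w,h,s):
    cv2.imwrite(f'pics/{f}c.png',cv2.resize(load(f)[0][y:y+h,x:x+w,::-1],None,fx=s,fy=s,interpolation=cv2.INTER_CUBIC))
crop('side0',200,180,200,150,4); crop('top0',230,150,200,150,4)
E
```

```text
base [0.53326588 0.04802778 0.034     ] [0.55186422 0.01776526 0.034     ] (array([0.55211757, 0.03935888, 0.01007618]), np.float64(0.004815811571181265))
lid [0.50410271 0.30025218 0.035     ] [0.51187432 0.2751892  0.035     ] (array([0.51384955, 0.2959932 , 0.01842039]), np.float64(0.0021105869308998978))
blk [ 0.53121888 -0.25558177  0.03      ] [ 0.54378702 -0.29118911  0.03      ] (array([ 0.54768028, -0.27072368,  0.00292266]), np.float64(0.003212029726231593))
```

View pics/side0c.png

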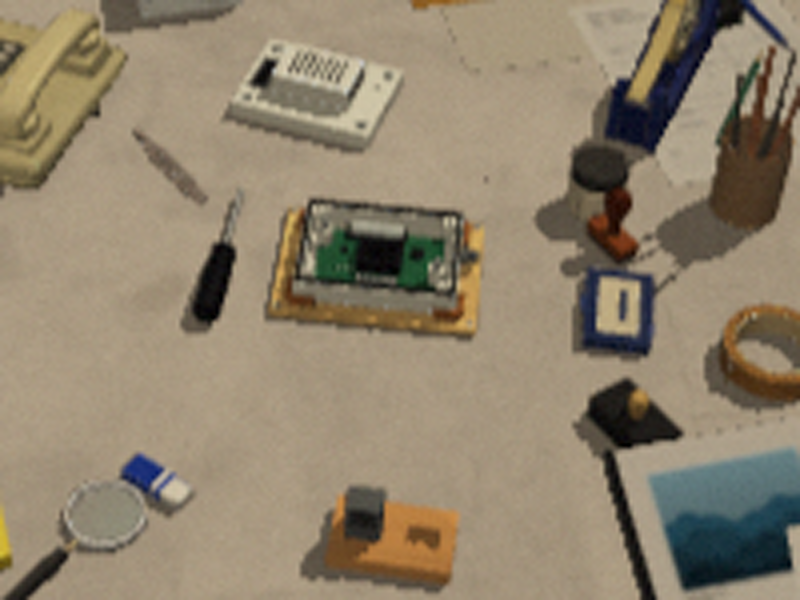

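View pics/top0c.png

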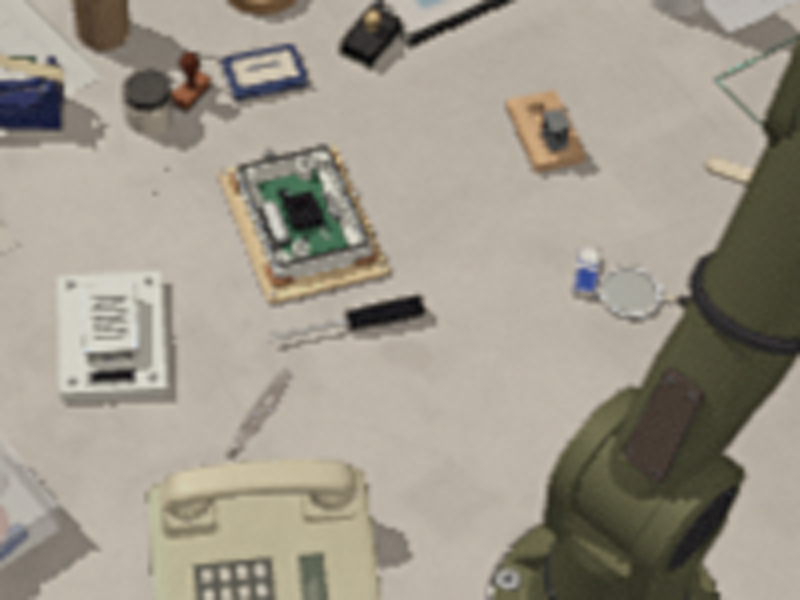

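```bash
python3 - <<'E'
from h import *
for n in('top0','side0','wrist0'):
    im,d,K=load(n);P=cloud(d,K);m=d>0
    z=P[m][:,2]; h,e=np.histogram(z,bins=np.arange(-.1,.1,.002)); k=h.argmax(); print(n,e[k],h[k], 'cam',ray(K,0,0)[0])
    if n=='wrist0':continue
    for nm,c in(('base',(307,205) if n=='top0' else (294,246)),('tbl',(330,260) if n=='top0' else (240,290))):
        print(nm,P[c[1],c[0]])
    # base fit on table plane
    q=P[m]; s=(abs(q[:,2])<.06)&(q[:,0]>.2)&(q[:,0]<.8)&(abs(q[:,1])<.4); A=q[s]
    for x0 in(.3,.5,.7):
      for y0 in(-.2,0,.2):
        t=A[(abs(A[:,0]-x0)<.04)&(abs(A[:,1]-y0)<.04)]; print((x0,y0),np.median(t[:,2]).round(4),end=' ')
    print()
E
```

```text
top0 8.326672684688674e-17 13773 cam [-0.69055167  0.73940206  1.84666411]
base [0.54291001 0.04257949 0.01971554]
tbl [ 2.61054515e-01  8.31602879e-02 -8.40119058e-05]
(0.3, -0.2) 0.002 (0.3, 0) -0.0008 (0.3, 0.2) -0.0002 (0.5, -0.2) 0.0001 (0.5, 0) 0.0118 (0.5, 0.2) -0.0006 (0.7, -0.2) -0.0008 (0.7, 0) -0.0006 (0.7, 0.2) -0.0009 
side0 8.326672684688674e-17 19269 cam [ 0.43483727 -1.14548532  1.22067626]
base [0.55250543 0.02413893 0.02749798]
tbl [ 0.35714758 -0.15336784  0.00169308]
(0.3, -0.2) 0.0039 (0.3, 0) 0.0014 (0.3, 0.2) 0.0017 (0.5, -0.2) 0.0011 (0.5, 0) 0.0146 (0.5, 0.2) 0.0016 (0.7, -0.2) 0.0017 (0.7, 0) 0.001 (0.7, 0.2) 0.0011 
wrist0 8.326672684688674e-17 74090 cam [ 0.28560988 -0.58975246  0.37301765]
```

```bash
cat >> h.py <<'E'
from scipy.spatial.transform import Rotation as Ro
def plan(p,yaw,ref=None):
    """rows' shift (m) and rotvec (deg) from current measured pose to tool-down pose: tool x dir = yaw (world angle, nearest half turn)"""
    s=ctrl.read_state(); p0,R0=(s['ee_pos'],Ro.from_rotvec(s['ee_rot'])) if ref is None else ref
    best=None
    for k in(0,np.pi):
        c,n=np.cos(yaw+k),np.sin(yaw+k)
        R=Ro.from_matrix(np.array([[c,n,0],[n,-c,0],[0,0,-1.]]))
        rv=(R0.inv()*R).as_rotvec()
        if best is None or np.linalg.norm(rv)<np.linalg.norm(best[0]): best=(rv,R)
    t=R0.inv().apply(np.array(p)-p0)
    return t.round(4),np.degrees(best[0]).round(2)
E
python3 - <<'E'
from h import *
s=ctrl.read_state();R=Ro.from_rotvec(s['ee_rot']).as_matrix();print(R.round(3))
K=ctrl.get_calibration('wrist');c,dd=ray(K,280,210);print('cam in tool',R.T@(c-s['ee_pos']),R.T@dd)
for n in('top0','side0'):
    im,d,K=load(n);P=cloud(d,K);hsv=cv2.cvtColor(im,cv2.COLOR_RGB2HSV)
    for nm,(x,y) in dict(blk=(.54,-.28),base=(.555,.025),lid=(.51,.28)).items():
        m=(abs(P[...,0]-x)<.14)&(abs(P[...,1]-y)<.13)&(d>0)&(P[...,2]>.009)
        q=P[m]
        r=cv2.minAreaRect((q[:,:2]*1000).astype(np.float32)); print(n,nm,m.sum(),r,np.percentile(q[:,2],[50,95,100]))
E
```

```text
[[ 0.947  0.321 -0.001]
 [ 0.321 -0.947  0.001]
 [-0.    -0.001 -1.   ]]
cam in tool [ 0.08121399  0.00046757 -0.14270845] [-0.32276429 -0.01267386  0.94651986]
top0 blk 310 ((536.9335327148438, -280.3916015625), (271.8044738769531, 257.65411376953125), 0.3314971923828125) [0.01436427 0.05562984 0.07155634]
top0 base 985 ((553.8444213867188, 26.689605712890625), (276.92181396484375, 255.0690155029297), 0.2549777030944824) [0.02029348 0.03832246 0.05174573]
top0 lid 847 ((509.9439697265625, 277.5540771484375), (254.29495239257812, 280.0977783203125), 89.80847930908203) [0.01953546 0.04770391 0.06125991]
side0 blk 532 ((507.4268798828125, -324.52813720703125), (245.4599609375, 162.4550323486328), 45.35315704345703) [0.01762367 0.05719555 0.06225876]
side0 base 1397 ((547.3436279296875, 45.09105682373047), (262.7356872558594, 205.7830810546875), 1.1514869928359985) [0.02194501 0.03909175 0.05029198]
side0 lid 716 ((519.6590576171875, 282.80859375), (200.8055419921875, 243.3605194091797), 75.93156433105469) [0.02178667 0.04748708 0.05586012]
```

```bash
python3 - <<'E'
from h import *
print(plan([.535,-.285,.25],0))
E
```

```text
(array([ 0.4153, -0.2079, -0.0193]), array([-0.08,  0.02, 18.73]))
```

```bash
python3 -m crank '[0,0.06,-0.03,-0.01,0,0,3, 0,0.15,-0.075,-0.02,0,0,7, 0,0.24,-0.12,-0.02,0,0,11, 0,0.33,-0.165,-0.02,0,0,15, 0,0.39,-0.195,-0.02,0,0,18, 0,0.415,-0.208,-0.02,-0.1,0,18.7, 0,0.415,-0.208,-0.02,-0.1,0,18.7, 0,0.415,-0.208,-0.02,-0.1,0,18.7, 0,0.415,-0.208,-0.02,-0.1,0,18.7, 0,0.415,-0.208,-0.02,-0.1,0,18.7, 0,0.415,-0.208,-0.02,-0.1,0,18.7, 0,0.415,-0.208,-0.02,-0.1,0,18.7, 0,0.415,-0.208,-0.02,-0.1,0,18.7]'; python3 -c "
from h import *
print(ctrl.read_state()['ee_pos']); snap('wrist','w1')"
```

```text
time: 1.45
ee_pos: [0.5333, -0.2878, 0.251]
ee_rot: [3.139, -0.005, -0.001]
contact_force: [0.3, -0.4, 0.9]
opening: 1.002
[ 0.53329073 -0.28780818  0.25101787]
```

View pics/w1.png

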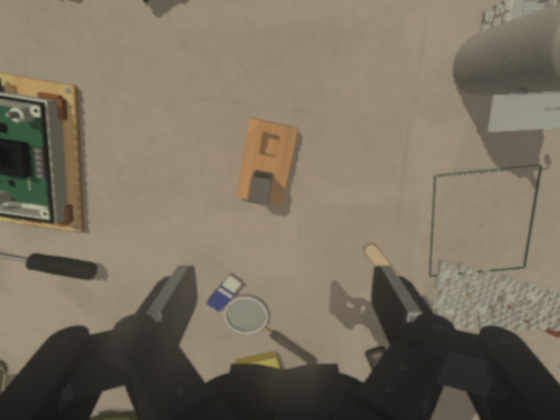

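```bash
cat > blk.py <<'E'
from h import *
def block(f,win):
    im,d,K=load(f);hsv=cv2.cvtColor(im,cv2.COLOR_RGB2HSV);x0,y0,x1,y1=win
    m=np.zeros(d.shape,np.uint8);m[y0:y1,x0:x1]=((hsv[...,1]>110)&(hsv[...,0]<20)&(hsv[...,2]>70))[y0:y1,x0:x1]
    c=max(cv2.findContours(m,0,2)[0],key=cv2.contourArea)
    p=np.array([onplane(K,u,v,.016)[:2] for u,v in c[:,0]],np.float32)*1000
    print(f,'block rect',cv2.minAreaRect(p))
    P=cloud(d,K)
    t=(P[...,2]>.046)&(P[...,2]<.066);t2=np.zeros_like(t);t2[y0:y1,x0:x1]=t[y0:y1,x0:x1]
    q=P[t2];print('cart top',len(q),'z med',np.median(q[:,2]),'rect',cv2.minAreaRect((q[:,:2]*1000).astype(np.float32)),np.argwhere(t2).mean(0)[::-1])
    bt=q=P[y0:y1,x0:x1][m[y0:y1,x0:x1]>0];print('block z',np.median(bt[:,2]))
E
python3 -c "
from blk import *
block('w1',(220,100,320,225))"
```

```text
w1 block rect ((546.8578491210938, -265.9228210449219), (58.65509033203125, 99.0204849243164), 78.03260040283203)
cart top 562 z med 0.05594000283041847 rect ((523.3402709960938, -260.2023010253906), (24.39785385131836, 30.506868362426758), 79.04840087890625) [259.33096085 188.98932384]
block z 0.016039759245725725
```

```bash
python3 - <<'E'
from h import *
print(plan([.5233,-.2605,.15],np.radians(-12)))
E
```

```text
(array([-0.0101, -0.0275,  0.1011]), array([ 0.15,  0.02, 11.8 ]))
```

```bash
python3 -m crank '[0,-0.005,-0.013,0.04,0,0,6, 0,-0.01,-0.0275,0.08,0.15,0,11.8, 0,-0.01,-0.0275,0.1,0.15,0,11.8, 0,-0.01,-0.0275,0.1,0.15,0,11.8, 0,-0.01,-0.0275,0.1,0.15,0,11.8, 0,-0.01,-0.0275,0.1,0.15,0,11.8, 0,-0.01,-0.0275,0.1,0.15,0,11.8]'; python3 -c "
from h import *
print(ctrl.read_state()['ee_pos']); snap('wrist','w2')
from blk import *
block('w2',(150,20,420,330))"
```

```text
time: 2.2
ee_pos: [0.5258, -0.2592, 0.1531]
ee_rot: [3.124, -0.324, 0.005]
contact_force: [-0.7, -0.4, -0.2]
opening: 0.999
[ 0.5258481  -0.25915789  0.15312024]
w2 block rect ((546.9076538085938, -266.0140380859375), (59.31736373901367, 98.27568054199219), 78.11613464355469)
cart top 1052 z med 0.05590196323066715 rect ((523.6432495117188, -260.3893737792969), (24.43738555908203, 29.80365562438965), 79.12339782714844) [285.67775665 210.19296578]
block z 0.01601934672299706
```

View pics/w2.png

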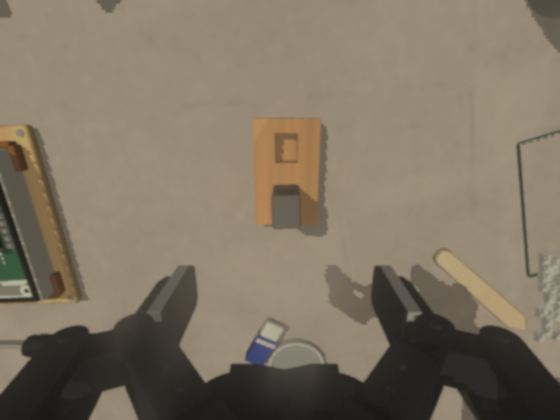

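```bash
python3 - <<'E'
from h import *
print(ctrl.read_state()['ee_pos'],plan([.5235,-.2604,.026],np.radians(-11.4)))
E
```

```text
[ 0.52570107 -0.25891075  0.15281837] (array([-0.0022,  0.0019,  0.1268]), array([-0.01, -0.17, -0.41]))
```

```bash
python3 -m crank '[0,-0.002,0.002,0.04,0,-0.2,-0.4, 0,-0.002,0.002,0.075,0,-0.2,-0.4, 0,-0.002,0.002,0.075,0,-0.2,-0.4, 0,-0.002,0.002,0.075,0,-0.2,-0.4, 0,-0.002,0.002,0.075,0,-0.2,-0.4]'; python3 - <<'E'
from h import *
print(ctrl.read_state()['ee_pos'],plan([.5235,-.2604,.026],np.radians(-11.4)))
E
```

```text
time: 2.75
ee_pos: [0.5243, -0.2603, 0.0787]
ee_rot: [3.126, -0.311, 0.001]
contact_force: [-0.3, -0.2, -0.1]
opening: 1.003
[ 0.52433398 -0.26029218  0.0787373 ] (array([-0.0008,  0.0003,  0.0527]), array([ 0.01, -0.04,  0.02]))
```

```bash
python3 -m crank '[0,-0.001,0,0.03,0,0,0, 0,-0.001,0,0.05,0,0,0, 0,-0.001,0,0.053,0,0,0, 0,-0.001,0,0.053,0,0,0, 0,-0.001,0,0.053,0,0,0]'; python3 - <<'E'
from h import *
print(ctrl.read_state()['ee_pos'],plan([.5235,-.2604,.026],np.radians(-11.4)))
E
```

```text
time: 3.25
ee_pos: [0.523, -0.2599, 0.0254]
ee_rot: [3.126, -0.311, 0.0]
contact_force: [0.2, -0.2, 0.4]
opening: 0.998
[ 0.52302188 -0.25993555  0.02536492] (array([ 0.0006,  0.0004, -0.0006]), array([-0.  , -0.01,  0.03]))
```

Well placed; close the jaws.

```bash
python3 -m crank '[1,0.0005,0,0,0,0,0, 1,0.0005,0,0,0,0,0, 1,0.0005,0,0,0,0,0, 1,0.0005,0,0,0,0,0, 1,0.0005,0,0,0,0,0, 1,0.0005,0,0,0,0,0, 1,0.0005,0,0,0,0,0, 1,0.0005,0,0,0,0,0, 1,0.0005,0,0,0,0,0, 1,0.0005,0,0,0,0,0]' 40; python3 - <<'E'
from h import *
s=ctrl.read_state();print(s['ee_pos'],s['opening'])
im,d,K=snap('wrist','w3')
# target above base hover for view
print(plan([.5235,-.2604,.18],np.radians(-11.4)))
E
```

```text
time: 4.25
ee_pos: [0.5222, -0.2595, 0.0235]
ee_rot: [-3.125, 0.311, 0.004]
contact_force: [-0.2, 0.3, 4.4]
opening: 0.277
[ 0.52215509 -0.25947409  0.02352439] 0.2769926551630164
(array([ 0.0011,  0.0005, -0.1565]), array([-0.04,  0.15,  0.03]))
```

View pics/w3.png

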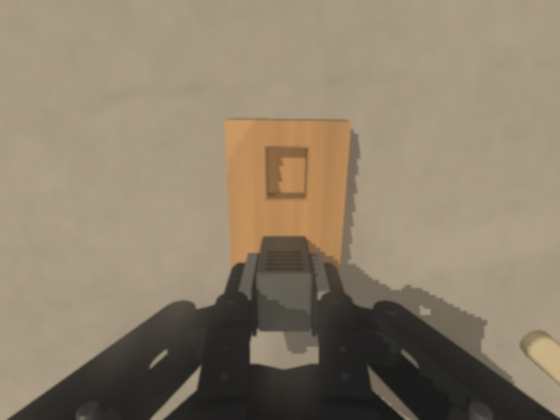

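```bash
python3 -m crank '[1,0.001,0,-0.02,0,0,0, 1,0.001,0,-0.06,0,0,0, 1,0.001,0,-0.1,0,0,0, 1,0.001,0,-0.14,0,0,0, 1,0.001,0,-0.18,0,0,0, 1,0.001,0,-0.2,0,0,0, 1,0.001,0,-0.2,0,0,0]'; python3 - <<'E'
from h import *
print(plan([.54,.02,.23],np.radians(-5)))
E
```

```text
time: 5.0
ee_pos: [0.5251, -0.2605, 0.2265]
ee_rot: [3.125, -0.311, 0.004]
contact_force: [0.1, -0.5, -1.1]
opening: 0.275
(array([-0.0407, -0.278 , -0.0038]), array([ 0.06, -0.15, -6.37]))
```

```bash
python3 -m crank '[1,-0.005,-0.03,0,0,0,-1, 1,-0.01,-0.075,0,0,0,-2, 1,-0.018,-0.12,0,0,0,-3, 1,-0.024,-0.165,0,0,0,-4, 1,-0.03,-0.21,-0.003,0,0,-5, 1,-0.036,-0.25,-0.003,0,0,-6, 1,-0.04,-0.278,-0.003,0,-0.1,-6.4, 1,-0.04,-0.278,-0.003,0,-0.1,-6.4, 1,-0.04,-0.278,-0.003,0,-0.1,-6.4, 1,-0.04,-0.278,-0.003,0,-0.1,-6.4]'; python3 - <<'E'
from h import *
print(ctrl.read_state()['ee_pos']); snap('wrist','w4')
E
```

```text
time: 6.0
ee_pos: [0.5384, 0.0194, 0.2252]
ee_rot: [-3.138, 0.138, 0.011]
contact_force: [-0.2, -0.5, -0.3]
opening: 0.272
[0.53835121 0.01937453 0.22521449]
```

View pics/w4.png

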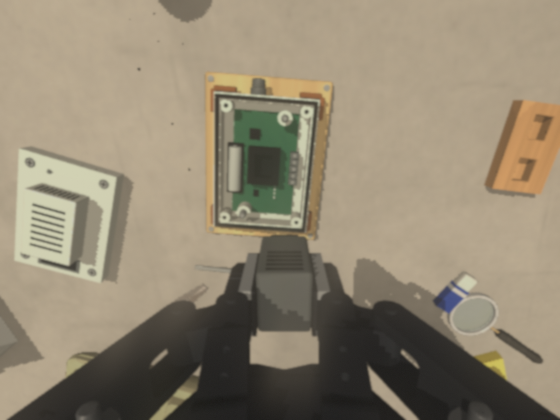

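```bash
cat > base.py <<'E'
from h import *
def zrect(f,win,lo,hi,show=True):
    im,d,K=load(f);P=cloud(d,K);x0,y0,x1,y1=win
    m=np.zeros(d.shape,np.uint8);m[y0:y1,x0:x1]=((P[...,2]>lo)&(P[...,2]<hi)&(d>0))[y0:y1,x0:x1]
    n,l,st,ce=cv2.connectedComponentsWithStats(m)
    k=1+st[1:,4].argmax(); q=P[l==k]; r=cv2.minAreaRect((q[:,:2]*1000).astype(np.float32))
    print(f,(lo,hi),st[k],'zmed',np.median(q[:,2]).round(4),'rect',np.round(r[0],1),np.round(r[1],1),round(r[2],2)); return r,m,P
if __name__=='__main__':
    zrect('w4',(190,60,345,236),.030,.060)
    zrect('w4',(190,60,345,236),.034,.060)
    zrect('w4',(190,60,345,236),.036,.060)
    zrect('w4',(230,135,300,200),.024,.034)
    zrect('w4',(190,60,345,236),.007,.060)
    im,d,K=load('w4');P=cloud(d,K)
    for u,v in((285,118),(286,121),(243,211),(243,213)): print(u,v,P[v-2:v+3,u-2:u+3,2].round(3).tolist()[2],onplane(K,u,v,.046))
    cv2.imwrite('pics/w4c.png',cv2.resize(im[70:245,190:345,::-1],None,fx=3.4,fy=3.4,interpolation=cv2.INTER_CUBIC))
E
python3 base.py
```

```text
w4 (0.03, 0.06) [ 213   78  107  155 3859] zmed 0.035 rect [564.  40.] [110.  165.7] 80.82
w4 (0.034, 0.06) [ 213   92  107  141 2712] zmed 0.0373 rect [556.5  41.2] [109.2 149.4] 80.73
w4 (0.036, 0.06) [ 213   94  105  139 1724] zmed 0.038 rect [556.3  41.7] [107.4 146.2] 80.7
w4 (0.024, 0.034) [246 146  35  40 904] zmed 0.03 rect [556.4  41.4] [36.  42.2] 80.64
w4 (0.007, 0.06) [  205    72   128   164 18748] zmed 0.018 rect [556.6  41.4] [140.  189.3] 80.67
285 118 [0.046, 0.047, 0.046, 0.046, 0.046] [0.60670515 0.01210183 0.046     ]
286 121 [0.047, 0.046, 0.044, 0.043, 0.035] [0.60370502 0.01134297 0.046     ]
243 211 [0.041, 0.043, 0.041, 0.04, 0.038] [0.5114444  0.06738101 0.046     ]
243 213 [0.046, 0.045, 0.045, 0.044, 0.042] [0.50908999 0.06768959 0.046     ]
```

View pics/w4c.png

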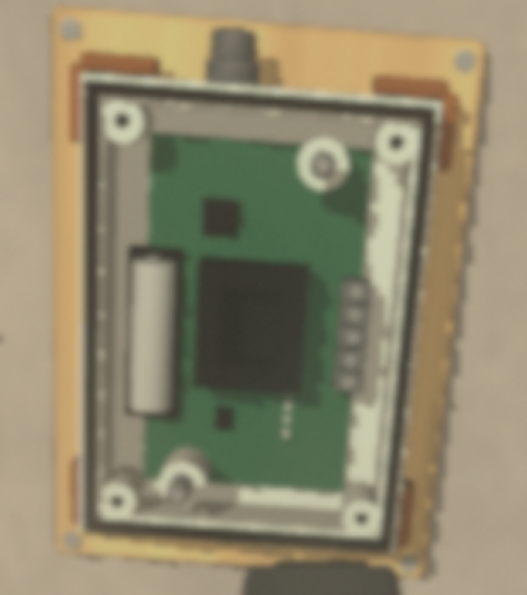

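```bash
cat > inhand.py <<'E'
from h import *
def inhand(f,s,win=(250,232,320,335)):
    im,d,K=load(f);P=cloud(d,K);R=Ro.from_rotvec(s['ee_rot']).as_matrix();T=(P-s['ee_pos'])@R
    x0,y0,x1,y1=win;t=T[y0:y1,x0:x1].reshape(-1,3)
    t=t[(d[y0:y1,x0:x1].ravel()>0)]
    sel=(abs(t[:,0])<.03)&(abs(t[:,1])<.02)&(t[:,2]<0.03)&(t[:,2]>-.05)
    t=t[sel];print('z hist',np.histogram(t[:,2],bins=np.arange(-.05,.03,.004)))
    zt=t[(t[:,2]>-.040)&(t[:,2]<-.028)]
    for nm,q in(('top',zt),):
        print(nm,len(q),np.percentile(q,[1,50,99],axis=0).round(4).tolist(),cv2.minAreaRect((q[:,:2]*1000).astype(np.float32)))
E
python3 - <<'E'
from inhand import *
s=ctrl.read_state();inhand('w4',s)
E
```

```text
z hist (array([   8,   66,  116,  497, 3454,  333,  305,  284,  268,  265,  240,
        210,  145,  140,    4,    0,   28,    0,    0]), array([-0.05 , -0.046, -0.042, -0.038, -0.034, -0.03 , -0.026, -0.022,
       -0.018, -0.014, -0.01 , -0.006, -0.002,  0.002,  0.006,  0.01 ,
        0.014,  0.018,  0.022,  0.026]))
top 4224 [[-0.0128, -0.0135, -0.0388], [0.004, 0.0001, -0.0322], [0.0166, 0.0139, -0.0286]] ((1.7459068298339844, 0.4213218688964844), (29.472476959228516, 30.848773956298828), 89.24293518066406)
```

```bash
python3 - <<'E'
from h import *
print(plan([.5547,.0417,.08],np.radians(-9.3)))
E
```

```text
(array([ 0.015 , -0.0239,  0.1455]), array([-0.03,  0.38,  4.2 ]))
```

```bash
python3 -m crank '[1,0.007,-0.012,0.03,0,0.2,2, 1,0.015,-0.024,0.07,0,0.4,4.2, 1,0.015,-0.024,0.11,0,0.4,4.2, 1,0.015,-0.024,0.14,0,0.4,4.2, 1,0.015,-0.024,0.145,0,0.4,4.2, 1,0.015,-0.024,0.145,0,0.4,4.2, 1,0.015,-0.024,0.145,0,0.4,4.2, 1,0.015,-0.024,0.145,0,0.4,4.2]'; python3 - <<'E'
from h import *
s=ctrl.read_state();print(s['ee_pos'],plan([.5547,.0417,.055],np.radians(-9.3)))
snap('wrist','w5')
from base import zrect
from inhand import *
inhand('w5',s)
E
```

```text
time: 6.85
ee_pos: [0.5571, 0.0432, 0.0837]
ee_rot: [-3.13, 0.252, -0.009]
contact_force: [0.7, -1.0, -0.5]
opening: 0.276
[0.55708016 0.04322979 0.08370621] (array([-0.0023,  0.0019,  0.0287]), array([-0.1 , -0.33,  0.09]))
z hist (array([  10,   72,  172,  463, 3452,  326,  288,  300,  269,  241,  250,
        199,  149,  130,    2,    0,   27,    0,    0]), array([-0.05 , -0.046, -0.042, -0.038, -0.034, -0.03 , -0.026, -0.022,
       -0.018, -0.014, -0.01 , -0.006, -0.002,  0.002,  0.006,  0.01 ,
        0.014,  0.018,  0.022,  0.026]))
top 4213 [[-0.0124, -0.0132, -0.0386], [0.0042, 0.0004, -0.0326], [0.0168, 0.0141, -0.0287]] ((1.8887481689453125, 0.4639253616333008), (30.693958282470703, 29.433956146240234), 0.25157448649406433)
```

View pics/w5.png

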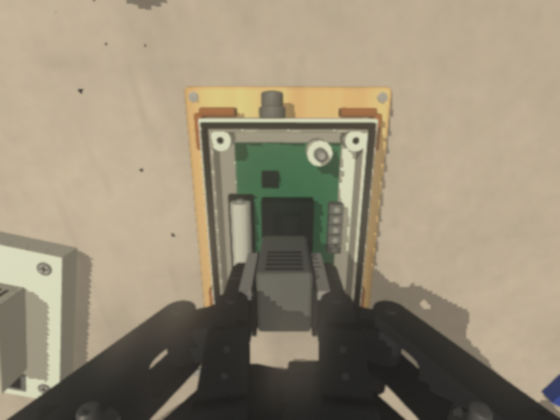

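```bash
python3 -m crank '[1,-0.0025,0.0016,0.015,-0.1,-0.3,0.1, 1,-0.0025,0.0016,0.027,-0.1,-0.3,0.1, 1,-0.0025,0.0016,0.027,-0.1,-0.3,0.1, 1,-0.0025,0.0016,0.027,-0.1,-0.3,0.1, 1,-0.0025,0.0016,0.027,-0.1,-0.3,0.1]'; python3 - <<'E'
from h import *
s=ctrl.read_state();print(s['ee_pos'],s['contact_force'],plan([.5545,.0420,.038],np.radians(-9.3)))
E
```

```text
time: 7.4
ee_pos: [0.553, 0.0424, 0.0546]
ee_rot: [3.131, -0.254, -0.005]
contact_force: [0.4, 1.0, -0.2]
opening: 0.273
[0.55299069 0.04239658 0.05464228] [ 0.4057953   0.98274449 -0.21318768] (array([0.0016, 0.0001, 0.0166]), array([0.02, 0.17, 0.03]))
```

```bash
python3 -m crank '[1,0.0015,0,0,0,0.2,0, 1,0.0015,0,0,0,0.2,0, 1,0.0015,0,0,0,0.2,0]'; python3 - <<'E'
from h import *
s=ctrl.read_state();print(s['ee_pos'],s['contact_force'],plan([.5545,.0420,.038],np.radians(-9.3)))
E
```

```text
time: 7.7
ee_pos: [0.5545, 0.042, 0.0549]
ee_rot: [3.131, -0.254, 0.001]
contact_force: [0.3, 0.6, -0.3]
opening: 0.274
[0.5545405  0.0420083  0.05486862] [ 0.32473754  0.6135238  -0.33513671] (array([-0.0001,  0.    ,  0.0169]), array([ 0.03, -0.05,  0.02]))
```

Spot on; descend and watch the force.

```bash
python3 -m crank '[1,0,0,0.003,0,0,0, 1,0,0,0.006,0,0,0, 1,0,0,0.009,0,0,0, 1,0,0,0.009,0,0,0]'; python3 -m crank '[1,0,0,0.003,0,0,0, 1,0,0,0.006,0,0,0, 1,0,0,0.008,0,0,0, 1,0,0,0.008,0,0,0]';  python3 - <<'E'
from h import *
s=ctrl.read_state();print(s['ee_pos'],s['contact_force'],plan([.5545,.0420,.038],np.radians(-9.3)))
E
```

```text
time: 8.1
ee_pos: [0.554, 0.0419, 0.0449]
ee_rot: [3.131, -0.254, -0.001]
contact_force: [0.2, 0.2, -0.6]
opening: 0.28
time: 8.5
ee_pos: [0.5543, 0.042, 0.0376]
ee_rot: [3.131, -0.254, 0.001]
contact_force: [0.2, 0.0, 1.0]
opening: 0.275
[0.55433922 0.0420231  0.03758368] [0.20404528 0.02682853 1.01937652] (array([ 0.0002, -0.    , -0.0004]), array([ 0.03, -0.02,  0.03]))
```

```bash
python3 -m crank '[1,0,0,0.002,0,0,0, 1,0,0,0.002,0,0,0, 1,0,0,0.002,0,0,0]';  python3 -m crank '[0.5,0,0,-0.001,0,0,0, 0.5,0,0,-0.001,0,0,0, 0.5,0,0,-0.001,0,0,0, 0.5,0,0,-0.001,0,0,0, 0.5,0,0,-0.001,0,0,0, 0.5,0,0,-0.001,0,0,0]'
```

```text
time: 8.8
ee_pos: [0.5544, 0.042, 0.0375]
ee_rot: [3.13, -0.254, 0.001]
contact_force: [-6.3, 0.2, 14.5]
opening: 0.273
time: 9.4
ee_pos: [0.5542, 0.042, 0.0364]
ee_rot: [3.131, -0.254, 0.0]
contact_force: [-0.9, -0.4, 0.5]
opening: 0.5
```

```bash
python3 -m crank '[0.5,0,0,-0.02,0,0,0, 0.5,0,0,-0.06,0,0,0, 0.3,0,0,-0.1,0,0,0, 0,0,0,-0.14,0,0,0, 0,0,0,-0.18,0,0,0, 0,0,0,-0.2,0,0,0, 0,0,0,-0.2,0,0,0]';  python3 - <<'E'
from base import *
s=ctrl.read_state();print(s['ee_pos'])
snap('wrist','w6')
zrect('w6',(150,30,400,250),.060,.080)
zrect('w6',(150,30,400,250),.007,.060)
zrect('w6',(0,60,200,400),.007,.060)
E
```

```text
time: 10.1
ee_pos: [0.5562, 0.0425, 0.2405]
ee_rot: [3.131, -0.254, 0.011]
contact_force: [0.5, -0.1, -0.4]
opening: 1.007
[0.55624901 0.04251751 0.24046675]
w6 (0.06, 0.08) [273 173  23  29 653] zmed 0.07 rect [556.7  42.1] [23.7 29.8] 80.14
w6 (0.007, 0.06) [  225    96   120   150 16005] zmed 0.0179 rect [556.1  41.6] [139.9 188.9] 80.67
w6 (0.007, 0.06) [  56  177   95  123 9472] zmed 0.0189 rect [509.  294.8] [111.5 152.1] 66.97
```

View pics/w6.png

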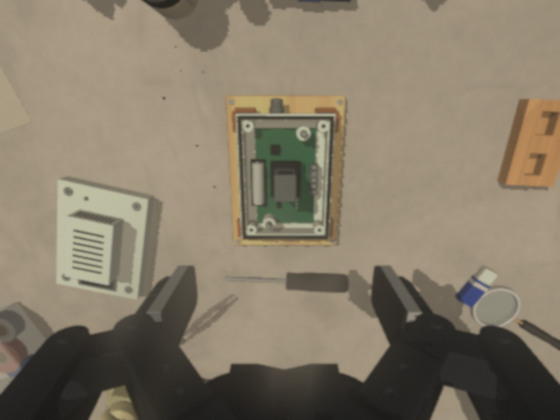

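```bash
python3 - <<'E'
from h import *
print(plan([.511,.293,.24],np.radians(-23)))
E
```

```text
(array([-0.0839, -0.2404, -0.0022]), array([-1.000e-02, -2.100e-01,  1.372e+01]))
```

```bash
python3 -m crank '[0,-0.01,-0.03,0,0,0,2, 0,-0.027,-0.075,0,0,0,5, 0,-0.043,-0.12,0,0,0,8, 0,-0.06,-0.165,0,0,0,11, 0,-0.075,-0.21,0,0,0,13, 0,-0.084,-0.24,-0.002,0,-0.2,13.7, 0,-0.084,-0.24,-0.002,0,-0.2,13.7, 0,-0.084,-0.24,-0.002,0,-0.2,13.7, 0,-0.084,-0.24,-0.002,0,-0.2,13.7]';  python3 - <<'E'
from base import *
s=ctrl.read_state();print(s['ee_pos'])
snap('wrist','w7')
for a,b in((.007,.07),(.014,.025),(.030,.07),(.038,.05)): zrect('w7',(180,60,380,300),a,b)
E
```

```text
time: 11.05
ee_pos: [0.5103, 0.2906, 0.2371]
ee_rot: [3.076, -0.628, -0.007]
contact_force: [0.2, -1.2, 0.5]
opening: 0.999
[0.51027314 0.29059813 0.23710462]
w7 (0.007, 0.07) [  232   114    97   122 11093] zmed 0.0188 rect [509.2 294.9] [110.3 149.9] 67.09
w7 (0.014, 0.025) [ 232  114   97  122 7415] zmed 0.0182 rect [509.2 294.9] [110.3 149.9] 67.09
w7 (0.03, 0.07) [ 255  145   51   74 3646] zmed 0.0441 rect [509.5 294.7] [56.  84.4] 67.23
w7 (0.038, 0.05) [ 255  145   51   74 3598] zmed 0.0441 rect [509.5 294.7] [56.  84.4] 67.23
```

View pics/w7.png

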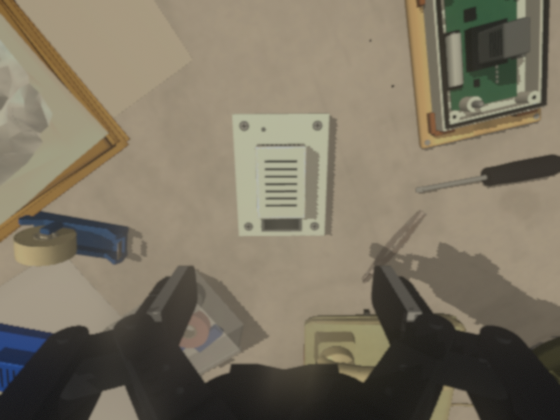

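```bash
python3 - <<'E'
from h import *
print(plan([.5093,.2948,.08],np.radians(-22.85)))
im,d,K=load('w7');P=cloud(d,K)
for u,v in((210,310),(215,290),(240,330),(340,330),(90,235)):print(u,v,P[v,u].round(3))
E
```

```text
(array([-0.0023, -0.004 ,  0.1574]), array([ 0.15,  0.19, -0.27]))
210 310 [0.387 0.449 0.039]
215 290 [0.392 0.448 0.   ]
240 330 [0.327 0.437 0.018]
340 330 [0.287 0.301 0.037]
90 235 [0.536 0.557 0.009]
```

```bash
python3 -m crank '[0,-0.002,-0.004,0.04,0.1,0.2,-0.3, 0,-0.002,-0.004,0.08,0.1,0.2,-0.3, 0,-0.002,-0.004,0.12,0.1,0.2,-0.3, 0,-0.002,-0.004,0.15,0.1,0.2,-0.3, 0,-0.002,-0.004,0.157,0.1,0.2,-0.3, 0,-0.002,-0.004,0.157,0.1,0.2,-0.3, 0,-0.002,-0.004,0.157,0.1,0.2,-0.3]';  python3 - <<'E'
from base import *
s=ctrl.read_state();print(s['ee_pos'],plan([.5093,.2948,.018],np.radians(-22.85)))
snap('wrist','w8')
for a,b in((.014,.025),(.038,.05)): zrect('w8',(130,40,430,330),a,b)
E
```

```text
time: 11.8
ee_pos: [0.5106, 0.2973, 0.0832]
ee_rot: [-3.078, 0.618, -0.004]
contact_force: [0.4, 0.5, -0.1]
opening: 0.998
[0.51057275 0.29727087 0.08321782] (array([-0.0004,  0.003 ,  0.0652]), array([-0.17, -0.13,  0.13]))
w8 (0.014, 0.025) [  205   117   168   194 18763] zmed 0.0182 rect [509.1 294.5] [110.6 150.4] 67.29
w8 (0.038, 0.05) [  244   173    91   121 10345] zmed 0.0441 rect [509.5 294.5] [56.2 84.5] 67.23
```

View pics/w8.png

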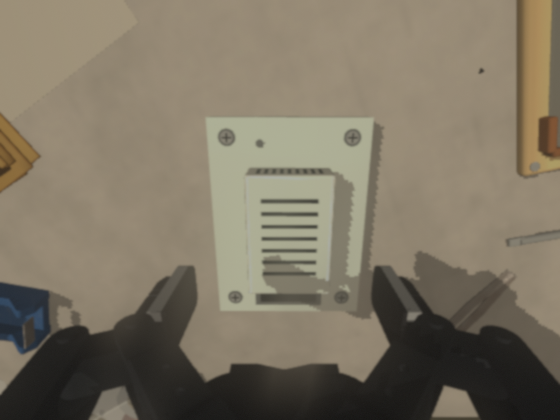

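```bash
python3 -m crank '[0,-0.0004,0.003,0.03,-0.2,-0.1,0.1, 0,-0.0004,0.003,0.055,-0.2,-0.1,0.1, 0,-0.0004,0.003,0.06,-0.2,-0.1,0.1, 0,-0.0004,0.003,0.06,-0.2,-0.1,0.1, 0,-0.0004,0.003,0.06,-0.2,-0.1,0.1]' 80;  python3 - <<'E'
from base import *
s=ctrl.read_state();print(s['ee_pos'],s['contact_force'],plan([.5093,.2945,.018],np.radians(-22.8)))
E
```

```text
time: 12.35
ee_pos: [0.509, 0.2954, 0.0234]
ee_rot: [3.08, -0.62, 0.001]
contact_force: [1.2, -0.3, 0.5]
opening: 1.001
[0.50904792 0.29543277 0.0233689 ] [ 1.15820902 -0.27411065  0.52991963] (array([0.0006, 0.0008, 0.0054]), array([-0.  , -0.03,  0.03]))
```

```bash
python3 -m crank '[0,0.0006,0.0008,0.004,0,0,0, 0,0.0006,0.0008,0.004,0,0,0, 1,0.0006,0.0008,0.004,0,0,0, 1,0.0006,0.0008,0.004,0,0,0, 1,0.0006,0.0008,0.004,0,0,0, 1,0.0006,0.0008,0.004,0,0,0, 1,0.0006,0.0008,0.004,0,0,0, 1,0.0006,0.0008,0.004,0,0,0, 1,0.0006,0.0008,0.004,0,0,0]' 80;  python3 - <<'E'
from base import *
s=ctrl.read_state();print(s['ee_pos'],s['contact_force'],s['opening'],plan([.5093,.2945,.018],np.radians(-22.8)))
E
```

```text
time: 13.25
ee_pos: [0.5086, 0.2939, 0.0182]
ee_rot: [3.079, -0.62, -0.001]
contact_force: [-0.5, 0.2, 5.8]
opening: 0.636
[0.50861179 0.29394716 0.01817525] [-0.47842134  0.16721718  5.84744927] 0.6360180407922496 (array([ 0.0004, -0.0008,  0.0002]), array([0.08, 0.02, 0.03]))
```

```bash
python3 -m crank '[1,0,0,-0.01,0,0,0, 1,0,0,-0.03,0,0,0, 1,0,0,-0.06,0,0,0, 1,0,0,-0.1,0,0,0, 1,0,0,-0.13,0,0,0, 1,0,0,-0.14,0,0,0, 1,0,0,-0.14,0,0,0, 1,0,0,-0.14,0,0,0]';  python3 - <<'E'
from base import *
s=ctrl.read_state();print(s['ee_pos'],s['contact_force'],s['opening'],plan([.54,.12,.16],np.radians(-9.3)))
snap('wrist','w9');snap('side','s9')
im,d,K=load('w9');P=cloud(d,K);R=Ro.from_rotvec(s['ee_rot']).as_matrix();T=(P-s['ee_pos'])@R
np.save('T9.npy',T)
for lo,hi in((-.035,-.02),(-.008,.006)):
    m=((T[...,2]>lo)&(T[...,2]<hi)&(d>0)).astype(np.uint8);m[300:]=0
    n,l,st,ce=cv2.connectedComponentsWithStats(m);k=1+st[1:,4].argmax();q=T[l==k]
    print(lo,st[k],np.percentile(q,[.5,50,99.5],axis=0).round(4).tolist(),cv2.minAreaRect((q[:,:2]*1000).astype(np.float32)))
E
```

```text
time: 14.05
ee_pos: [0.5072, 0.2928, 0.1554]
ee_rot: [3.075, -0.619, -0.007]
contact_force: [-0.3, 0.0, -3.0]
opening: 0.637
[0.50722772 0.29284333 0.15536352] [-0.25214112  0.02166139 -3.03745474] 0.6371964836322112 (array([ 0.0971,  0.1467, -0.0042]), array([  0.28,   0.22, -13.48]))
-0.035 [  185   202   198    98 13657] [[-0.0005, -0.0392, -0.0343], [0.0218, 0.0002, -0.0259], [0.0429, 0.0392, -0.0205]] ((20.935688018798828, -0.20111083984375), (82.02208709716797, 45.058387756347656), 89.03473663330078)
-0.008 [  162   119   244   179 24387] [[-0.0096, -0.0547, -0.006], [0.0524, -0.0003, 0.0], [0.0755, 0.0546, 0.0017]] ((28.844743728637695, -0.04987335205078125), (93.83805847167969, 110.91061401367188), 0.031667400151491165)
```

View pics/w9.png

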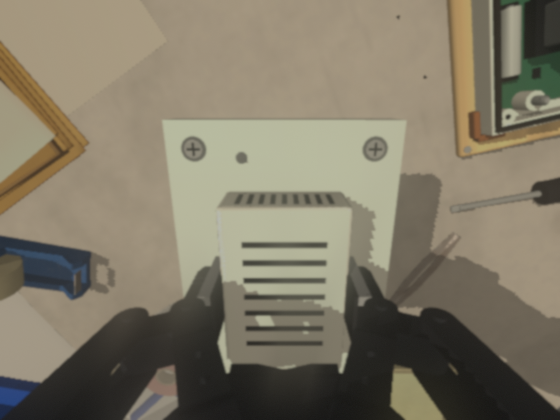

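View pics/s9.png

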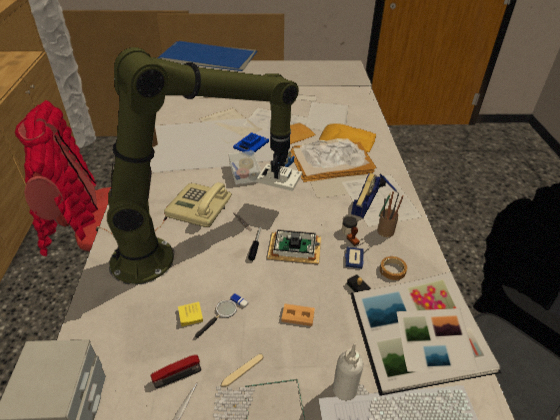

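```bash
python3 - <<'E'
from base import *
print(plan([.5559,.0416,.155],np.radians(-9.3)))
T=np.load('T9.npy');d=load('w9')[1]
m=(abs(T[...,2])<.006)&(d>0)&(T[...,0]>.02)&(T[...,0]<.07)&(abs(T[...,1])<.05)
q=T[m];print(np.linalg.lstsq(np.c_[q[:,:2],np.ones(len(q))],q[:,2],rcond=None)[0])
E
```

```text
(array([0.1423, 0.2127, 0.0006]), array([  0.31,   0.27, -13.47]))
[ 3.38871382e-04  2.46692373e-03 -8.59841611e-05]
```

```bash
python3 -m crank '[1,0.013,0.02,0,0,0,-1, 1,0.035,0.053,0,0,0,-3, 1,0.06,0.09,0,0.1,0.1,-5, 1,0.085,0.127,0,0.1,0.1,-8, 1,0.108,0.162,0,0.2,0.2,-10, 1,0.128,0.192,0,0.3,0.3,-12, 1,0.138,0.208,0,0.3,0.3,-13, 1,0.1423,0.2127,0.0006,0.3,0.3,-13.5, 1,0.1423,0.2127,0.0006,0.3,0.3,-13.5, 1,0.1423,0.2127,0.0006,0.3,0.3,-13.5, 1,0.1423,0.2127,0.0006,0.3,0.3,-13.5]';  python3 - <<'E'
from base import *
s=ctrl.read_state();print(s['ee_pos'],s['contact_force'],s['opening'],plan([.5559,.0416,.085],np.radians(-9.3)))
E
```

```text
time: 15.25
ee_pos: [0.5568, 0.0448, 0.1569]
ee_rot: [-3.129, 0.249, -0.005]
contact_force: [0.4, 1.0, -3.1]
opening: 0.637
[0.55677171 0.04482336 0.15687888] [ 0.38434296  1.03698972 -3.0761029 ] 0.6374590806837981 (array([-0.0006,  0.0035,  0.0719]), array([-0.18, -0.19,  0.19]))
```

```bash
python3 -m crank '[1,-0.0006,0.0035,0.02,-0.2,-0.2,0.2, 1,-0.0006,0.0035,0.045,-0.2,-0.2,0.2, 1,-0.0006,0.0035,0.065,-0.2,-0.2,0.2, 1,-0.0006,0.0035,0.07,-0.2,-0.2,0.2, 1,-0.0006,0.0035,0.07,-0.2,-0.2,0.2, 1,-0.0006,0.0035,0.07,-0.2,-0.2,0.2]';  python3 - <<'E'
from base import *
s=ctrl.read_state();print(s['ee_pos'],s['contact_force'],s['opening'],plan([.5559,.0416,.068],np.radians(-9.3)))
E
```

```text
time: 15.85
ee_pos: [0.5572, 0.04, 0.0883]
ee_rot: [3.13, -0.258, 0.004]
contact_force: [0.3, 0.2, -1.7]
opening: 0.635
[0.55716402 0.04003375 0.0883235 ] [ 0.31265026  0.19510731 -1.73089334] 0.6348177393851617 (array([-0.0015, -0.0013,  0.0203]), array([ 0.03, -0.13, -0.12]))
```

```bash
python3 -m crank '[1,-0.0015,-0.0013,0.008,0,-0.1,-0.1, 1,-0.0015,-0.0013,0.016,0,-0.1,-0.1, 1,-0.0015,-0.0013,0.02,0,-0.1,-0.1, 1,-0.0015,-0.0013,0.02,0,-0.1,-0.1, 1,-0.0015,-0.0013,0.02,0,-0.1,-0.1]';  python3 - <<'E'
from base import *
s=ctrl.read_state();print(s['ee_pos'],s['contact_force'],s['opening'],plan([.5559,.0416,.068],np.radians(-9.3)))
snap('wrist','w10')
E
```

```text
time: 16.35
ee_pos: [0.555, 0.0407, 0.0671]
ee_rot: [3.13, -0.257, -0.002]
contact_force: [-0.3, -0.2, -2.0]
opening: 0.642
[0.555048   0.04072383 0.06706122] [-0.31889762 -0.20667002 -2.03528262] 0.6418775281276404 (array([ 0.0007, -0.001 , -0.0009]), array([ 0.06,  0.08, -0.08]))
```

View pics/w10.png

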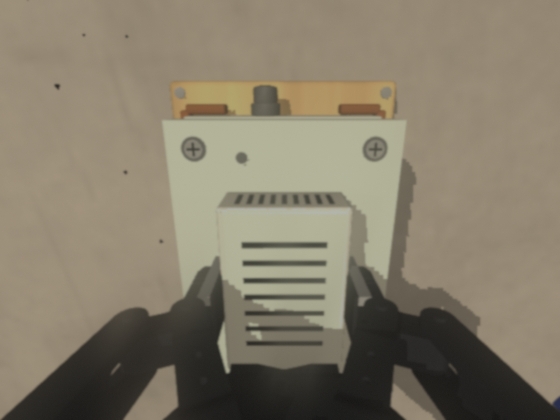

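Cover sits over the base, square with the board (board's far edge at row 82, cover edge at row 118). Fine correction, then descend.

```bash
python3 -m crank '[1,0.0007,-0.001,0,0,0.1,-0.1, 1,0.0007,-0.001,0,0,0.1,-0.1, 1,0.0007,-0.001,0,0,0.1,-0.1]';  python3 - <<'E'
from base import *
s=ctrl.read_state();print(s['ee_pos'],s['contact_force'],s['opening'],plan([.5559,.0416,.060],np.radians(-9.3)))
im,d,K=load('w10');P=cloud(d,K)
# board far edge & side edges on plane z=.010 vs. expectation
for u,v in((172,82),(395,82),(180,93),(386,93)): print(onplane(K,u,v,.01))
c,a=np.array([.5564,.0415]),np.radians(-9.3);R=np.array([[np.cos(a),-np.sin(a)],[np.sin(a),np.cos(a)]])
print(c+R@[95,70]/np.array(1000.) if 0 else c+R@np.array([.095,.07]),c+R@np.array([.095,-.07]))
E
```

```text
time: 16.7
ee_pos: [0.5561, 0.0417, 0.0674]
ee_rot: [3.13, -0.254, 0.001]
contact_force: [-0.6, 0.7, -2.3]
opening: 0.64
[0.55606374 0.04172482 0.06737721] [-0.55245396  0.67287215 -2.33024405] 0.6398083765552036 (array([-0.0001,  0.0001,  0.0074]), array([ 0.06, -0.05,  0.03]))
[0.65992733 0.0919077  0.01      ]
[ 0.6380165  -0.04152238  0.01      ]
[0.6530842  0.08879908 0.01      ]
[ 0.63262493 -0.03577367  0.01      ]
[0.66146356 0.09522754] [ 0.63883903 -0.04293226]
```

```bash
python3 -m crank '[1,0,0,0.002,0,0,0, 1,0,0,0.004,0,0,0, 1,0,0,0.006,0,0,0, 1,0,0,0.006,0,0,0]';  python3 - <<'E'
from base import *
s=ctrl.read_state();print(s['ee_pos'],s['contact_force'],s['opening'],plan([.5559,.0416,.060],np.radians(-9.3)))
E
```

```text
time: 17.1
ee_pos: [0.5556, 0.0416, 0.0607]
ee_rot: [3.13, -0.254, -0.001]
contact_force: [-0.9, -0.2, -2.3]
opening: 0.634
[0.55558135 0.04159737 0.0607033 ] [-0.9091581  -0.17680859 -2.30304977] 0.6339569843607334 (array([ 0.0003, -0.0001,  0.0007]), array([0.07, 0.02, 0.02]))
```

No contact with the pin tips (would have been at z=0.064), so the holes are over the pins. Now I press on the gasket.

```bash
python3 -m crank '[1,0,0,0.002,0,0,0, 1,0,0,0.004,0,0,0, 1,0,0,0.006,0,0,0, 1,0,0,0.006,0,0,0]'; python3 -m crank '[1,0,0,0.001,0,0,0, 1,0,0,0.002,0,0,0, 1,0,0,0.003,0,0,0, 1,0,0,0.003,0,0,0, 1,0,0,0.003,0,0,0]'
```

```text
time: 17.5
ee_pos: [0.556, 0.0417, 0.0556]
ee_rot: [3.13, -0.254, 0.001]
contact_force: [-1.6, -0.3, 2.6]
opening: 0.638
time: 18.0
ee_pos: [0.556, 0.0417, 0.0532]
ee_rot: [3.13, -0.254, 0.001]
contact_force: [-4.2, -1.3, 8.9]
opening: 0.642
```

```bash
python3 -m crank '[1,0,0,0.001,0,0,0, 1,0,0,0.002,0,0,0, 1,0,0,0.002,0,0,0, 1,0,0,0.002,0,0,0]'; python3 - <<'E'
from base import *
s=ctrl.read_state();print(s['ee_pos'],s['contact_force'],s['ft_torque'],s['opening'],plan([.5559,.0416,.052],np.radians(-9.3)))
E
```

```text
time: 18.4
ee_pos: [0.5561, 0.0417, 0.0522]
ee_rot: [3.13, -0.254, 0.001]
contact_force: [-6.5, -0.5, 13.1]
opening: 0.64
[0.55606325 0.04166499 0.05216427] [-6.50889501 -0.52170633 13.06614415] [-0.33222278  1.48809787 -0.0500415 ] 0.6397065018003018 (array([-0.0002,  0.0001,  0.0002]), array([ 0.09, -0.05,  0.03]))
```

```bash
python3 -m crank '[1,-0.0005,0,0.001,0,0,0, 1,-0.0005,0,0.0015,0,0,0, 1,-0.0005,0,0.0015,0,0,0, 1,-0.0005,0,0.0015,0,0,0]'; python3 - <<'E'
from base import *
s=ctrl.read_state();print(s['ee_pos'],s['contact_force'],s['ft_torque'],s['opening'],plan([.5559,.0416,.052],np.radians(-9.3)))
E
```

```text
time: 18.8
ee_pos: [0.5561, 0.0417, 0.0521]
ee_rot: [3.129, -0.254, 0.003]
contact_force: [-8.6, -1.3, 22.2]
opening: 0.639
[0.55607148 0.04165203 0.05213469] [-8.56034616 -1.27383118 22.19474406] [-0.34122766  2.10783376  0.01531461] 0.6385744992403939 (array([-0.0002,  0.0001,  0.0001]), array([ 0.1 , -0.11,  0.02]))
```

Hard stop at z=0.0521 (force rose by 9 N without motion). Check with the cameras.

```bash
python3 - <<'E'
from base import *
s=ctrl.read_state()
snap('wrist','w11');snap('side','s11')
im,d,K=load('w11');P=cloud(d,K)
m=(d>0)&(abs(P[...,2]-.052)<.01);m[:118]=0;m[290:]=0
R=Ro.from_rotvec(s['ee_rot']).as_matrix();T=(P-s['ee_pos'])@R
m&=(T[...,0]>.046)&(T[...,0]<.072)&(abs(T[...,1])<.05)
q=P[m];print(m.sum(),np.median(q[:,2]),np.linalg.lstsq(np.c_[q[:,:2]-q[:,:2].mean(0),np.ones(len(q))],q[:,2],rcond=None)[0])
zrect('w11',(130,60,430,300),.044,.060)
im=load('s11')[0];cv2.imwrite('pics/s11c.png',cv2.resize(im[180:330,200:400,::-1],None,fx=4,fy=4,interpolation=cv2.INTER_CUBIC))
s=ctrl.read_state();print(s['contact_force'],s['time'])
E
```

```text
11914 0.052156899627693536 [0.00193255 0.00019697 0.05216875]
w11 (0.044, 0.06) [  162   119   244   179 24353] zmed 0.0521 rect [584.6  36.9] [110.9  93.3] 80.86
[-10.28732251  -1.7466043   21.07920532] 18.9
```

View pics/s11c.png

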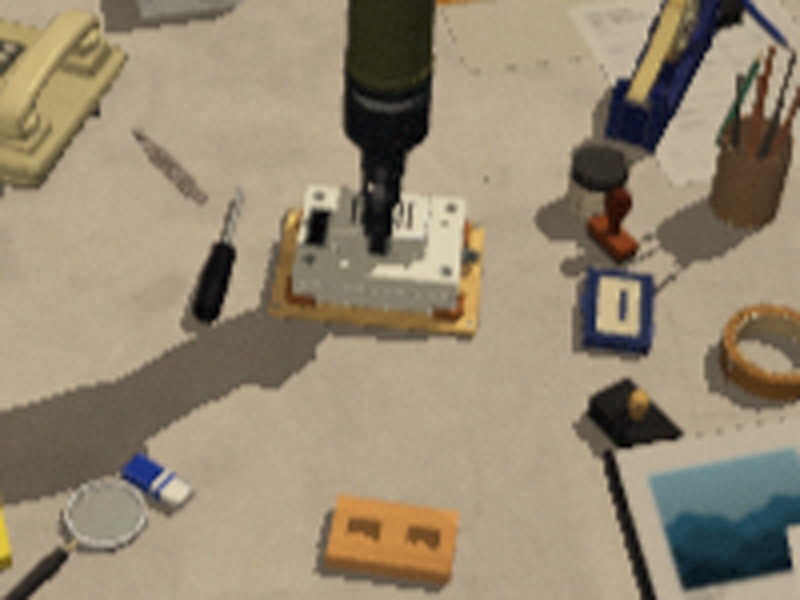

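View pics/w11.png

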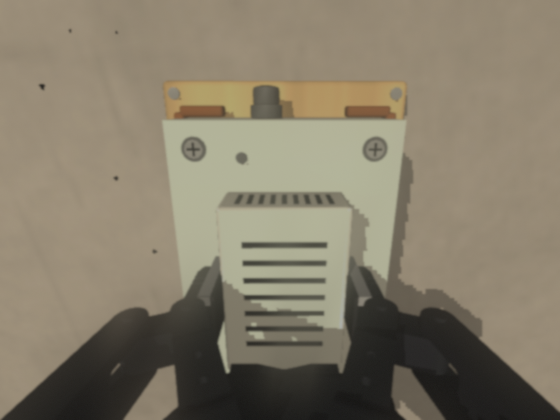

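The plate top is at 0.0522 m (flush is 0.052 m) and level. The side view shows the cover square on the base with no dark gasket line, and the bystanders look as they did at the start. Handing in.

```bash
python3 - <<'E'
from plant import ctrl
print(ctrl.hand_in())
s=ctrl.read_state();print(s['time'],s['contact_force'],s['ee_pos'])
E
```

```text
the job is handed in; nothing more can be done
None
the job is handed in; nothing more can be done
```

The cartridge is plugged into the socket. The white cover is on both pins and held flush, with the gripper still pressing at hand-in. I handed in at about 18.9 s of the 70 s; the system reports no verdict.

- **Cartridge:** It met a hard stop at 14.5 N when pushed in. After letting go, its top measured 0.070 m as expected, within about 0.8 mm and 0.6° of the base centre.
- **Cover position:** It went down past the pin-tip height with no contact force. I did not see the holes go over the pins, but the height and the free descent fit that. Its edge lies within about 0.2° of the base's direction.
- **Cover flush:** The last 9 N of push moved it no further. Its plate top measured 0.0522 m (flush is 0.052 m) and is level to 0.002 rad. The push at the end was about 21–22 N.
- **Bystanders:** Those in the last side picture look unmoved; I judged this by eye and did not measure it.

**What disagreed:**
- My first hand-picked pixels put things 20–30 mm apart between the top and side views, so I measured from the wrist camera instead.
- A side force of about −10 N in x remained at the end. I took it to be the arm flexing, because it also showed up while plugging in the cartridge.

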